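# Set up the jeweller's stamping die

## Robot

A 7-joint arm with a two-finger parallel gripper is mounted at the origin on the work surface. World frame = base frame: x ahead of the robot, y to its left, z up, the work surface at z = 0. Lengths are in m, angles in rad, forces in N, time in s.
With the tool pointing down it reaches from about 0.4 to 0.9 m from the base axis. Payload 5.6 kg.
Tool frame: the origin (TCP) lies on the centre line of the jaws, within the pads' length; the fingertips stand 8 mm ahead of it and the grasp point (between the pads) lies 11 mm behind it; z points along the fingers, y is the line along which they close (so a half turn about z gives the same grasp; the last joint's range is limited). The gripper opens to 92 mm and grips with 3 to 60 N. Pads are 20 mm wide; open, the fingers measure 128 mm over their backs; the gripper's body (75 mm by 189 mm) begins 69 mm behind the grasp point.
Start: joints at [1.1, 0.468, -0.012, 1.603, 0.006, 1.071, -0.056], TCP at [0.27, -0.591, 0.19] pointing down, gripper open.
Joint ranges: [-2.53, 2.53], [-0.31, 2.02], [-1.57, 1.55], [0.28, 2.44], [-1.29, 4.43], [0.15, 1.84], [-2.92, 2.92]. Speed limits (rad/s): [2.57, 2.57, 3.14, 3.14, 3.14, 3.14, 3.14].

## Interface

Orientations are given as a unit quaternion [x, y, z, w].
In Python, from workcell import arm gives the robot as it stands.
- The arm moves only by the shell command python3 -m jog 'ROWS'. ROWS is JSON, a list of rows, each a list of 5 numbers: the shift along the tool's x, y, z in cm, then the turn about the tool's z in degrees, then the finger opening in cm, from 0 to 9.19. In form: [[tx, ty, tz, roll, gripper], ...]. A call has 1 to 12 rows; each row shifts and turns the commanded pose from where the row before left it, along the tool's axes as they then stand; what a row does not reach is not made up. A row lasts 1/10 s, in which the tool goes at most 50 mm and 8.59 degrees, less where a joint would pass 70% of its speed; a pose out of reach is approached as far as the arm can. A call is refused whole if a number of a shift passes 5 or a number of a turn 8.59, either way. A call with a gripper value outside its range is refused whole. The fingers move at their own pace and stop on an object; the grip force is fixed at half the most. Time passes only in rows, so rows that do not move let the fingers close. It gives the time, the measured TCP pose, the force, the opening and the grip force at its end, in the units of the state.
- arm.get_obs(): the state, without advancing time (a new reading comes with each control period).
- arm.camera(name): name is "scene" or "side" or "wrist"; returns (picture, depth): 420x560x3 uint8, blue, green, red; 420x560 float32, m along the optical axis (not along the pixel's ray), 0 where there is no reading.
- arm.calibration(name): a dict with "fx", "fy", "cx", "cy" (pixels), "world_from_camera" (4x4, takes a point from camera to world coordinates); the wrist camera has in their place "tool_from_camera" (4x4, takes a point from camera to tool coordinates, whose origin is the TCP and whose axes are the flange's). Camera axes: x right, y down, z forward; pixel columns grow to the right and rows downward; lengths in m; the calibration is good to about 2 mm. A picture is of the moment at which its call begins: read the wrist's pose just before it. calibration takes no time and is no camera call.
- arm.close_job(): hands the job in; it is judged then, once.
The state is a dict: "time": time; "joint_positions": joint angles; "qd": joint speeds; "tau": joint torques, N m; "eef_pos": TCP position; "tcp_rot": TCP orientation; "ft_force": force on the tool from outside, world axes, zero at the start; "wrist_torque": the same for the moment, N m; "width": finger opening in m; "gripper_force": force on a finger pad.
Only numpy, scipy, OpenCV 4.12 (cv2) and the standard library are available. Lean on these libraries where they do the work, as an engineer would, in place of code of your own. Each camera call takes 0.05 s, during which the arm holds its last target. There are 200 camera calls.

## Task

Set up the stamping die on the jeweller's bench: swing the clamp arm wide open, clear of the base, then turn the square guide plate so that its three corner holes match the three posts, slide it down flush on the base, and swing the clamp arm fully back over it. After that stand the thick punch in the plate's bore, right down on the blank, and let go; leave the thin punch, the jar and the hammer where they are.

Things in the scene. Friction and masses are not known exactly. Their poses are not given: they have to be found in the camera images.
- base_seat (a point): Die base, fixed: dark steel block 110 x 110 mm, 22 mm high, a brass blank flush in its middle. Point: centre of its flat top, z up. Three steel posts, 10 mm thick, stand 24 mm above the top (last 8 mm a cone to 4 mm) at (x, y) = (-40, -36), (40, -36), (40, 36) mm in this frame; none at the corner (-40, 36).
- clamp_pivot (a point): Upright pivot axis of the clamp arm, on a column 24 mm thick at (0, 80) mm in the base_seat frame. Point: 38 mm above the bench, at the arm's underside. The arm is a steel bar 16 mm wide, 8 mm thick; its plain end reaches 50 mm from the pivot, its tail with the knob 70 mm the other way. The arm passes 2 mm above a seated plate.
- clamp (a joint): Clamp arm angle, 0 to 1.6 rad; light friction, stays where left. At 0 (closed, on its stop) the plain end points to the base's -y, over the base and plate. It grows clockwise seen from above: at 1.57 (open) the plain end points to the base's -x. Clear of the plate's way above about 1.15.
- clamp_grip (a point): Black upright round knob on the clamp arm's tail, 16 mm thick, from 46 to 82 mm above the bench, 60 mm from the pivot opposite the plain end: at angle 0 to the base's +y of the pivot, at 1.57 to the base's +x of it. Point: on the knob's axis, 66 mm above the bench.
- plate_boss (a point): Guide plate, loose aluminium, 0.5 kg: 100 x 100 mm, 14 mm thick, lying flat; square boss 40 x 40 mm stands 40 mm up in its middle, sides parallel (the grip). Bore 22.4 mm through both. Three 12.4 mm holes at (x, y) = (-40, -36), (40, -36), (40, 36) mm in this frame, as the posts. Point: boss centre, 34 mm above the underside, 20 mm below its top; z up.
- punch_thick_mid (a point): Thick punch, loose plain steel: round bar 20 mm thick, 110 mm long, 0.27 kg, upright in one of the two sockets of a wooden stand 22 mm high (socket floor 10 mm above the bench). Its foot tapers to 14 mm over the last 6 mm. Point: its centre, 55 mm above its foot; z along it, up.
- punch_thin_mid (a point): Thin punch, loose, plain steel: as the thick one but 13 mm in diameter, standing in the other socket, 72 mm away. Which socket holds which punch varies. Not to be moved. This point is its centre.
- jar_mid (a point): Glass jar with a green cap, 64 mm in diameter, 70 mm tall, standing beyond the work; not to be moved. This point is its centre.
- hammer_grip (a point): Small hammer, 220 mm long, lying on the bench beyond the work; not to be moved. This point is on its handle.
Mind the look-alikes: they are no part of the job. Of the things that look like the part that bears base_seat, the smaller one is meant.

How it is judged:
On the way, in this order (a step that is already met when the one before it is completed fails the run):
1. the clamp arm is swung open, clear of the base (above 1.15 rad) (value of joint clamp above 1.15 rad), for 0.2 s.
2. the guide plate is down flush on the base, over the three posts (z of plate_boss in the frame of base_seat below 0.036 m and horizontal distance between plate_boss and base_seat below 0.004 m and angle between plate_boss's own z axis and vertical below 0.04 rad and angle between the x axis of plate_boss and the x axis of base_seat, either way round below 0.06 rad), for 0.2 s.
3. the clamp arm is swung back over the plate (below 0.2 rad) (value of joint clamp below 0.2 rad), for 0.2 s.
4. the thick punch stands in the bore, down on the blank (z of punch_thick_mid in the frame of base_seat below 0.058 m and horizontal distance between punch_thick_mid and base_seat below 0.006 m and angle between punch_thick_mid's own z axis and vertical below 0.08 rad), for 0.2 s.
At the end, for the whole second after the job is handed in: Plate flush on the base over all three posts (2 mm of fully down, 4 mm of centred, 0.06 rad of square, 0.04 of level), clamp below 0.2 rad, thick punch in the bore (3 mm of fully down, 6 mm of centred, 0.08 rad of upright), both slower than 0.02 m/s (all of step 2 and all of step 4 and value of joint clamp below 0.2 rad and linear speed of each of plate, punch_thick below 0.02 m/s); the robot touches nothing.
It fails at once if the thin punch is moved more than 20 mm (distance of punch_thin_mid from where it was at the start of the episode above 0.02 m).
It fails at once if the jar is moved more than 30 mm (distance of jar_mid from where it was at the start of the episode above 0.03 m).
It fails at once if the hammer is moved more than 30 mm (distance of hammer_grip from where it was at the start of the episode above 0.03 m).
It also fails if it takes over 72 s, if anything falls off the work surface, if the arm or the gripper's body presses on something with over 40 N, if the wrist force passes 120 N, or if a joint passes its speed limit or range.

## Working session

There is one attempt and no reset: what is moved stays moved. The work goes in short steps, Python scripts to look and compute and a shell command to move; the robot and the scene stay as the last step left them, time stands still between calls to the robot, and variables do not carry over. Pictures are saved under pics/ and viewed, at most 12 in all, crops included, and the job is handed in when it is done.

```bash
mkdir -p pics; ls; cat > h.py <<'E'
import numpy as np, cv2
from workcell import arm
from scipy.spatial.transform import Rotation as R
def cloud(name):
    o=arm.get_obs(); im,d=arm.camera(name); c=arm.calibration(name)
    v,u=np.mgrid[0:420,0:560]
    P=np.stack([(u-c['cx'])*d/c['fx'],(v-c['cy'])*d/c['fy'],d],-1)
    if 'world_from_camera' in c: T=np.array(c['world_from_camera'])
    else:
        W=np.eye(4);W[:3,:3]=R.from_quat(o['tcp_rot']).as_matrix();W[:3,3]=o['eef_pos'];T=W@np.array(c['tool_from_camera'])
    X=P@T[:3,:3].T+T[:3,3]; X[d==0]=np.nan
    return im,d,X,T
E
python3 - <<'E'
from h import *
o=arm.get_obs();print(o['time'],o['eef_pos'],R.from_quat(o['tcp_rot']).as_matrix().round(3))
for n in ['scene','side']:
    im,d,X,T=cloud(n);cv2.imwrite(f'pics/{n}0.png',im);np.savez(f'{n}0.npz',im=im,X=X);print(n,T.round(3))
print(np.array(arm.calibration('wrist')['tool_from_camera']).round(3))
E
```

```text
pics
0.0 [ 0.26932819 -0.59089804  0.18953685] [[ 0.91   0.415 -0.001]
 [ 0.415 -0.91   0.002]
 [-0.    -0.002 -1.   ]]
scene [[ 6.020e-01  4.350e-01 -6.690e-01  1.262e+00]
 [ 7.980e-01 -3.270e-01  5.060e-01 -5.850e-01]
 [ 1.000e-03 -8.390e-01 -5.440e-01  6.760e-01]
 [ 0.000e+00  0.000e+00  0.000e+00  1.000e+00]]
side [[-0.735 -0.379  0.562 -0.023]
 [-0.677  0.438 -0.591  0.562]
 [-0.022 -0.815 -0.579  0.631]
 [ 0.     0.     0.     1.   ]]
[[-0.001 -0.972 -0.236  0.066]
 [ 1.    -0.001  0.     0.   ]
 [-0.    -0.236  0.972 -0.194]
 [ 0.     0.     0.     1.   ]]
```

View pics/scene0.png

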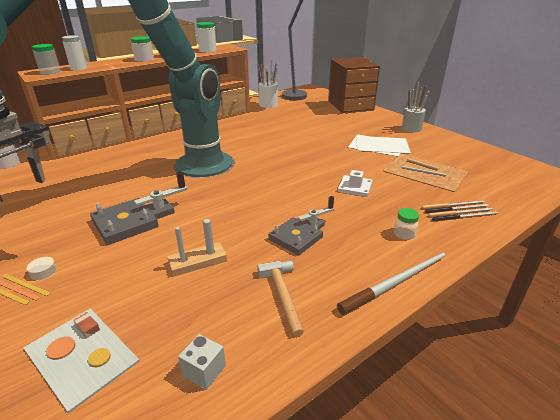

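View pics/side0.png

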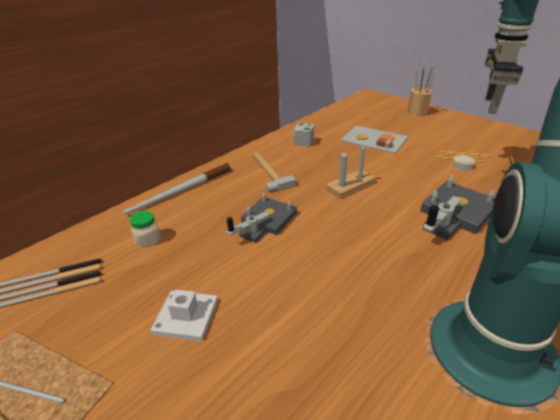

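The small base is at scene (297,232) and side (267,217), with its knob at scene (331,202). The plate is at scene (355,185) and side (187,312). The punches are at scene (180,245) and (209,238); the one at (209,238) looks thicker. The large base at scene (130,215) is the decoy.

```bash
python3 - <<'E'
from h import *
for n,pts in {'scene':dict(knob=(331,202),blank=(296,232),boss=(356,178),plate=(345,187),pL=(179,232),pL2=(181,250),pR=(208,224),pR2=(210,245),jar=(407,214),ham=(275,268),big=(123,216)),
 'side':dict(knob=(230,224),blank=(267,213),boss=(182,300),pL=(343,158),pR=(361,150),jar=(143,219),ham=(282,183))}.items():
    X=np.load(n+'0.npz')['X']
    for k,(u,v) in pts.items(): print(n,k,X[v,u].round(3))
S=[np.load(n+'0.npz')['X'].reshape(-1,3) for n in('scene','side')]
A=np.concatenate(S)
c=np.load('scene0.npz')['X'][232,296]
def sel(c,r,z0,z1,Q=A): return Q[(np.hypot(Q[:,0]-c[0],Q[:,1]-c[1])<r)&(Q[:,2]>z0)&(Q[:,2]<z1)]
for i,Q in enumerate(S):
    q=sel(c,.17,.052,.09,Q); print('knob',i,len(q),q.mean(0).round(4))
    q=sel(c,.085,.018,.026,Q); r=cv2.minAreaRect(q[:,:2].astype(np.float32)*1000); print('base',r,len(q))
    b=np.load('scene0.npz')['X'][178,356]
    q=sel(b,.08,.048,.06,Q); print('boss',cv2.minAreaRect(q[:,:2].astype(np.float32)*1000),len(q))
    q=sel(b,.09,.009,.02,Q); print('plate',cv2.minAreaRect(q[:,:2].astype(np.float32)*1000),len(q))
    for k,p in(('L',(179,232)),('R',(208,224))):
        pc=np.load('scene0.npz')['X'][p[1],p[0]]; q=sel(pc,.03,.06,.13,Q); print('punch',k,i,q.mean(0).round(4),np.ptp(q,axis=0).round(4),len(q))
E
```

```text
scene knob [0.573 0.115 0.065]
scene blank [ 0.579 -0.019  0.02 ]
scene boss [0.489 0.31  0.044]
scene plate [0.472 0.279 0.012]
scene pL [ 0.502 -0.321  0.109]
scene pL2 [ 0.501 -0.324  0.054]
scene pR [ 0.52  -0.252  0.113]
scene pR2 [ 0.519 -0.253  0.047]
scene jar [0.75  0.235 0.07 ]
scene ham [ 0.67  -0.158  0.026]
scene big [ 0.22  -0.38   0.027]
side knob [0.563 0.126 0.069]
side blank [0.552 0.016 0.045]
side boss [0.486 0.323 0.036]
side pL [ 0.507 -0.24   0.111]
side pR [ 0.495 -0.309  0.112]
side jar [0.733 0.252 0.071]
side ham [ 0.647 -0.141  0.02 ]
knob 0 62 [0.5708 0.1099 0.0677]
base ((576.228271484375, -7.951408386230469), (111.10326385498047, 139.22592163085938), 10.736957550048828) 883
boss ((475.3228454589844, 322.56890869140625), (40.503753662109375, 46.248470306396484), 32.97309112548828) 72
plate ((475.47369384765625, 323.12066650390625), (99.70130157470703, 105.46369171142578), 33.44819641113281) 334
punch L 0 [ 0.4995 -0.3233  0.0923] [0.013  0.013  0.0589] 115
punch R 0 [ 0.5158 -0.2539  0.0933] [0.0182 0.0211 0.0592] 174
knob 1 102 [0.5652 0.1177 0.0679]
base ((576.6310424804688, -3.925750732421875), (112.73888397216797, 133.1888427734375), 11.94581127166748) 908
boss ((475.48736572265625, 329.5747985839844), (41.365169525146484, 41.56793212890625), 32.729942321777344) 335
plate ((475.4903869628906, 329.1244812011719), (100.86244201660156, 103.15890502929688), 33.548343658447266) 1464
punch L 1 [ 0.4938 -0.3128  0.0933] [0.0139 0.0137 0.0616] 86
punch R 1 [ 0.5073 -0.2406  0.0932] [0.0203 0.02   0.0616] 146
```

The thick punch is the right-hand one in the scene view, near (0.512, -0.247). I'll move above the small base for a wrist look.

```bash
python3 -m jog '[[0,0,-4.5,0,9],[0,0,-4.5,0,9],[3.8,-3.15,0,0,9],[3.8,-3.15,0,0,9],[3.8,-3.15,0,0,9],[3.8,-3.15,0,0,9],[3.8,-3.15,0,0,9],[3.8,-3.15,0,0,9],[3.8,-3.15,0,0,9],[3.8,-3.15,0,0,9],[3.8,-3.15,0,0,9],[3.8,-3.15,0,0,9]]'; python3 -m jog '[[3.8,-3.15,0,0,9],[3.8,-3.15,0,0,9],[3.8,-3.15,0,0,9],[0,0,0,0,5],[0,0,0,0,4],[0,0,0,0,4]]'
python3 - <<'E'
from h import *
im,d,X,T=cloud('wrist');cv2.imwrite('pics/w1.png',im);np.savez('w1.npz',im=im,X=X,T=T);o=arm.get_obs();print(o['eef_pos'],R.from_quat(o['tcp_rot']).as_matrix().round(3))
E
```

```text
time: 1.3
eef_pos: [0.485, -0.1453, 0.2804]
tcp_rot: [0.977, 0.212, -0.0, 0.0]
ft_force: [0.8, -0.3, -0.8]
width: 0.0899
gripper_force: 0.0
time: 1.9
eef_pos: [0.5487, -0.0156, 0.28]
tcp_rot: [0.977, 0.211, -0.001, 0.0]
ft_force: [0.2, 0.1, 0.6]
width: 0.0681
gripper_force: 0.0
[ 0.54874756 -0.01586884  0.28018753] [[ 0.911  0.412 -0.001]
 [ 0.412 -0.911 -0.001]
 [-0.001  0.001 -1.   ]]
```

View pics/w1.png

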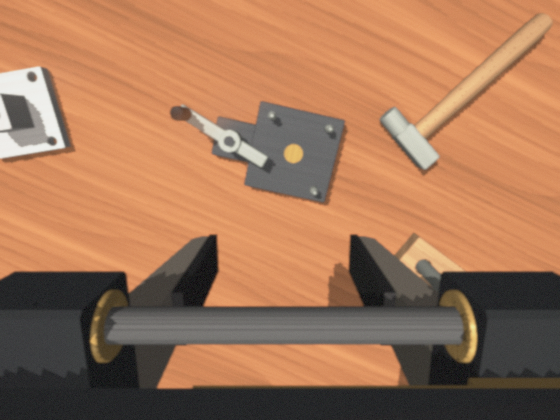

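Wrist view: posts at (272,115), (331,128) and (315,191), blank (293,153), pivot (228,141), knob (180,112), plain end (265,162). The post-free corner is near (250,183), so base +x points up in the image and +y points left.

```bash
cat >> h.py <<'E'
def pix2plane(u,v,z,T,name='wrist'):
    c=arm.calibration(name); r=T[:3,:3]@np.array([(u-c['cx'])/c['fx'],(v-c['cy'])/c['fy'],1]); return T[:3,3]+r*(z-T[2,3])/r[2]
def fit(A,B):
    a=A-A.mean(0);b=B-B.mean(0);t=np.arctan2((a[:,0]*b[:,1]-a[:,1]*b[:,0]).sum(),(a*b).sum());M=np.array([[np.cos(t),-np.sin(t)],[np.sin(t),np.cos(t)]])
    return t,B.mean(0)-M@A.mean(0),M
E
python3 - <<'E'
from h import *
f=np.load('w1.npz');T=f['T'];X=f['X'];im=f['im']
P=[((272,115),.046,(40,36)),((331,128),.046,(40,-36)),((315,191),.046,(-40,-36)),((293,153),.022,(0,0)),((229,141),.048,(0,80))]
B=np.array([pix2plane(*p,z,T)[:2] for p,z,_ in P]);A=np.array([a for *_,a in P])/1000
t,o,M=fit(A,B);print('base',np.degrees(t),o,((B-(A@M.T+o))*1000).round(1))
print([X[v,u].round(4) for (u,v),*_ in P])
k=pix2plane(180,112,.082,T);print('knob',k,X[112,180]);kb=M.T@(k[:2]-o)-[0,.08];print('kb',kb,'angle',np.arctan2(kb[0],kb[1]))
Q=X.reshape(-1,3)
q=Q[(np.hypot(Q[:,0]-k[0],Q[:,1]-k[1])<.03)&(Q[:,2]>.07)&(Q[:,2]<.09)];print('knob pts',q.mean(0),np.ptp(q,axis=0),len(q))
print('piv',M@[0,.08]+o)
E
```

```text
base 12.399854810929595 [ 0.57923729 -0.01661846] [[ 0.1 -0.4]
 [ 0.1 -0.7]
 [ 0.8  0.7]
 [-0.6  0.3]
 [-0.4  0.1]]
[array([0.6107, 0.0267, 0.0461]), array([ 0.6261, -0.0438,  0.0466]), array([ 0.5488, -0.0596,  0.0466]), array([ 0.5786, -0.0163,  0.0214]), array([0.5621, 0.0611, 0.0524])]
knob [0.57217698 0.11788142 0.082     ] [0.57231302 0.11749035 0.08344574]
kb [0.02198592 0.05287846] angle 0.39403724784992983
knob pts [0.57040712 0.11964256 0.08053782] [0.0150434  0.01496901 0.01366099] 201
piv [0.56205867 0.06151537]
```

```bash
python3 -m jog '[[2.56,-3.78,0,0,6],[2.56,-3.78,0,0,6],[2.56,-3.78,0,0,6],[0,0,4,-8.33,6],[0,0,4,-8.33,6],[0,0,4,-8.34,6],[0,0,4,0,6],[0,0,3,0,6],[0,0,0,0,6]]'
python3 - <<'E'
from h import *
im,d,X,T=cloud('wrist');cv2.imwrite('pics/w2.png',im);o=arm.get_obs();print(o['eef_pos'],R.from_quat(o['tcp_rot']).as_matrix().round(3))
Q=X.reshape(-1,3)
q=Q[(np.hypot(Q[:,0]-.572,Q[:,1]-.119)<.03)&(Q[:,2]>.06)&(Q[:,2]<.09)];print('knob pts',q.mean(0),q.min(0),q.max(0),len(q))
E
```

```text
time: 2.85
eef_pos: [0.569, 0.1179, 0.0864]
tcp_rot: [0.909, 0.417, -0.004, -0.001]
ft_force: [-0.2, -0.2, -0.6]
width: 0.0601
gripper_force: 0.0
[0.57099068 0.11902701 0.08912557] [[ 0.651  0.759 -0.004]
 [ 0.759 -0.651 -0.001]
 [-0.003 -0.002 -1.   ]]
knob pts [0.57120371 0.12304882 0.07863155] [0.56179903 0.11409169 0.06000424] [0.57777622 0.12942903 0.08356276] 691
```

```bash
python3 -m jog '[[0,0,1.5,0,6],[0,0,1.5,0,6],[0,0,0,0,1],[0,0,0,0,1],[0,0,0,0,1],[0,0,0,0,1],[0,0,0,0,1],[0,0,0,0,1]]'; python3 -m jog '[[0.29,0.67,0,0,1],[0.29,0.67,0,0,1],[0.12,0.72,0,0,1],[0.12,0.72,0,0,1],[-0.05,0.74,0,0,1],[-0.06,0.73,0,0,1],[-0.23,0.69,0,0,1],[-0.23,0.69,0,0,1],[0,0,0,0,1],[0,0,0,0,1]]'
```

```text
time: 3.7
eef_pos: [0.5723, 0.1212, 0.0607]
tcp_rot: [0.908, 0.419, 0.0, 0.0]
ft_force: [-0.4, 0.0, 0.1]
width: 0.014
gripper_force: 0.0
time: 4.7
eef_pos: [0.6164, 0.0863, 0.0604]
tcp_rot: [0.908, 0.419, -0.0, -0.0]
ft_force: [0.2, -0.0, -0.8]
width: 0.0099
gripper_force: 0.0
```

```bash
python3 -m jog '[[0,0,-4,0,1],[0,0,-4,0,1],[0,0,-4,0,3],[0,0,0,0,5],[0,0,0,0,5]]'
python3 - <<'E'
from h import *
im,d,X,T=cloud('wrist');cv2.imwrite('pics/w3.png',im);np.savez('w3.npz',im=im,X=X,T=T);o=arm.get_obs();print(o['eef_pos'],R.from_quat(o['tcp_rot']).as_matrix().round(3))
E
```

```text
time: 5.2
eef_pos: [0.6167, 0.087, 0.1815]
tcp_rot: [0.908, 0.419, 0.001, 0.0]
ft_force: [-0.4, -0.0, -0.3]
width: 0.0319
gripper_force: 0.0
[0.61592419 0.08654157 0.18009751] [[ 0.649  0.761 -0.001]
 [ 0.761 -0.649 -0.   ]
 [-0.001 -0.    -1.   ]]
```

View pics/w3.png

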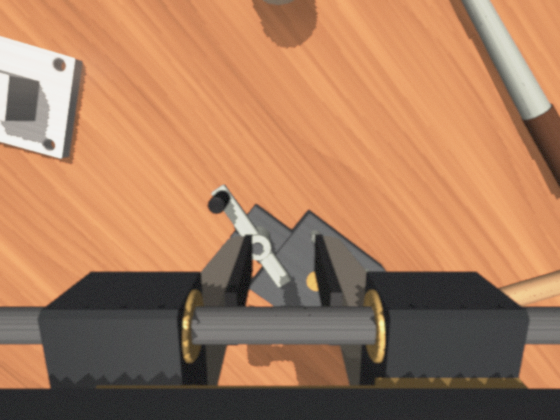

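The clamp has not followed. The knob is at (219,202), and the pivot is still at (260,247). I'll measure where it sits.

```bash
python3 - <<'E'
from h import *
f=np.load('w3.npz');T=f['T'];X=f['X'];Q=X.reshape(-1,3)
for z in(.055,.062,.068,.075,.08):
    q=Q[(np.hypot(Q[:,0]-.572,Q[:,1]-.125)<.035)&(abs(Q[:,2]-z)<.004)];print(z,q.mean(0).round(4),q.min(0).round(4),q.max(0).round(4),len(q))
q=Q[(np.hypot(Q[:,0]-.562,Q[:,1]-.0615)<.075)&(abs(Q[:,2]-.044)<.004)];r=cv2.minAreaRect(q[:,:2].astype(np.float32)*1000);print('arm',r)
for p in[(219,202),(218,197),(223,188),(260,247),(284,280),(313,282)]: print(p,X[p[1],p[0]].round(4))
print('piv',pix2plane(260,247,.048,T),'blank',pix2plane(313,282,.022,T))
E
```

```text
0.055 [0.576  0.1223 0.0555] [0.5723 0.1143 0.0514] [0.5778 0.1289 0.0588] 31
0.062 [0.5759 0.123  0.0622] [0.5715 0.1148 0.0583] [0.5777 0.1289 0.0657] 32
0.068 [0.576  0.1223 0.0682] [0.5715 0.1144 0.064 ] [0.5777 0.1289 0.072 ] 38
0.075 [0.576  0.1222 0.075 ] [0.5719 0.1143 0.0714] [0.5777 0.129  0.0789] 39
0.08 [0.5708 0.1216 0.0814] [0.5624 0.1142 0.0761] [0.5777 0.129  0.0837] 264
arm ((585.3132934570312, 69.40802764892578), (119.10393524169922, 59.63994216918945), 82.55073547363281)
(219, 202) [0.5744 0.122  0.0832]
(218, 197) [0.5759 0.1257 0.0803]
(223, 188) [0.5759 0.1277 0.0458]
(260, 247) [0.5656 0.0613 0.0539]
(284, 280) [0.5586 0.0169 0.0471]
(313, 282) [ 0.574  -0.0145  0.0228]
piv [0.56388338 0.05994807 0.048     ] blank [ 0.57374613 -0.01484688  0.022     ]
```

View pics/w2.png

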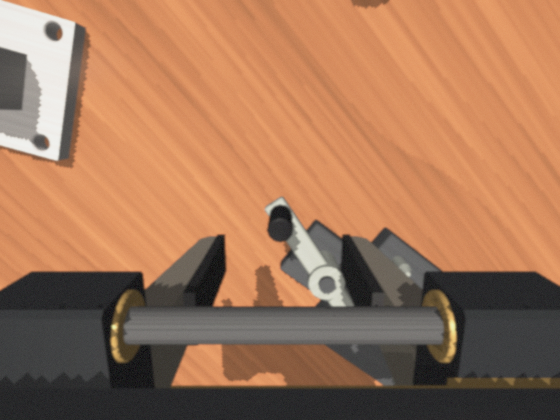

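```bash
python3 - <<'E'
from h import *
f=np.load('w3.npz');T=f['T'];X=f['X']
o=arm.get_obs();Rm=R.from_quat(o['tcp_rot']).as_matrix()
L=(X-o['eef_pos'])@Rm
m=(L[...,2]<.03)&(L[...,2]>-.03)&(abs(L[...,1])<.06)
q=L[m];print(len(q))
for s in(-1,1):
    k=q[(q[:,1]*s>0)];print(s,np.percentile(k,[1,50,99],axis=0).round(4))
    for z in np.arange(-.03,.011,.008):
        j=k[abs(k[:,2]-z)<.004]; print(round(z,3),len(j),*([j.min(0).round(4),j.max(0).round(4)] if len(j) else []))
c=arm.calibration('wrist');print(c)
E
```

```text
172
-1 [[-0.0086 -0.026  -0.03  ]
 [ 0.01   -0.0177 -0.0282]
 [ 0.0114 -0.0153 -0.0246]]
-0.03 75 [-0.0091 -0.0269 -0.03  ] [ 0.0114 -0.0153 -0.026 ]
-0.022 15 [-0.0082 -0.0238 -0.0259] [ 0.0111 -0.0154 -0.024 ]
-0.014 0
-0.006 0
0.002 0
0.01 0
1 [[-0.0083  0.0165 -0.03  ]
 [ 0.01    0.0187 -0.028 ]
 [ 0.0114  0.0269 -0.0249]]
-0.03 67 [-0.0089  0.0165 -0.03  ] [ 0.0114  0.028  -0.026 ]
-0.022 15 [-0.0073  0.0166 -0.0259] [ 0.0111  0.025  -0.0248]
-0.014 0
-0.006 0
0.002 0
0.01 0
{'fx': 348.08710431273227, 'fy': 348.08710431273227, 'cx': 283.13469910983196, 'cy': 206.55310011013108, 'tool_from_camera': array([[-5.58431773e-04, -9.71775112e-01, -2.35908499e-01,
         6.59683203e-02],
       [ 9.99999787e-01, -6.22409696e-04,  1.96731352e-04,
         1.16694442e-04],
       [-3.38010369e-04, -2.35908339e-01,  9.71775253e-01,
        -1.94195032e-01],
       [ 0.00000000e+00,  0.00000000e+00,  0.00000000e+00,
         1.00000000e+00]])}
```

The wrist depth shows the fingertips about 24 mm behind the reported TCP, not 8 mm ahead. The fingers therefore passed over the knob. World heights from the wrist camera do agree with the known part sizes, so I'll use tip = TCP − 24 mm. I'll regrip lower; opened fingers clear the arm under either reading.

```bash
python3 -m jog '[[-0.1,-1.9,0,0,5],[-0.1,-1.9,0,0,5],[-0.1,-1.97,0,0,5],[0,0,4,0,5],[0,0,4,0,5],[0,0,4,0,5],[0,0,3,0,5],[0,0,0,0,5]]'; python3 -m jog '[[0,0,0,0,1],[0,0,0,0,1],[0,0,0,0,1],[0,0,0,0,1],[0,0,0,0,1],[0,0,0,0,1],[0,0,0,0,1],[0,0,0,0,1]]'
```

```text
time: 6.05
eef_pos: [0.5657, 0.1205, 0.0249]
tcp_rot: [0.908, 0.419, -0.006, -0.001]
ft_force: [-0.9, -0.5, 0.1]
width: 0.0499
gripper_force: 0.0
time: 6.85
eef_pos: [0.5714, 0.1223, 0.0315]
tcp_rot: [0.908, 0.419, 0.001, 0.0]
ft_force: [-1.6, 2.1, 6.7]
width: 0.0153
gripper_force: 30.0
```

```bash
python3 -m jog '[[0.29,0.67,0,0,1],[0.29,0.67,0,0,1],[0.12,0.72,0,0,1],[0.12,0.72,0,0,1],[-0.05,0.74,0,0,1],[-0.06,0.73,0,0,1],[-0.23,0.69,0,0,1],[-0.23,0.69,0,0,1],[0,0,0,0,1],[0,0,0,0,1],[0,0,0,0,5],[0,0,0,0,5]]';  python3 -m jog '[[0,0,0,0,5],[0,0,-4,0,5],[0,0,-4,0,5],[0,0,-4,0,7],[0,0,-4,0,9],[-3,-3,0,0,9],[-3,-3,0,0,9],[0,0,0,0,9],[0,0,0,0,9]]'
python3 - <<'E'
from h import *
im,d,X,T=cloud('wrist');cv2.imwrite('pics/w4.png',im);np.savez('w4.npz',im=im,X=X,T=T);o=arm.get_obs();print(o['eef_pos'],R.from_quat(o['tcp_rot']).as_matrix().round(3))
Q=X.reshape(-1,3)
q=Q[(np.hypot(Q[:,0]-.6,Q[:,1]-.09)<.06)&(Q[:,2]>.07)&(Q[:,2]<.09)];print('knob',len(q),q.min(0),q.max(0))
E
```

```text
time: 8.05
eef_pos: [0.6148, 0.0859, 0.0301]
tcp_rot: [0.908, 0.419, -0.001, 0.0]
ft_force: [0.3, -0.9, 0.0]
width: 0.0295
gripper_force: 0.0
time: 8.95
eef_pos: [0.5303, 0.0795, 0.1908]
tcp_rot: [0.908, 0.418, 0.0, 0.001]
ft_force: [-0.1, -0.2, 0.6]
width: 0.0898
gripper_force: 0.0
[0.53125739 0.07970048 0.19080759] [[ 0.65   0.76   0.001]
 [ 0.76  -0.65  -0.   ]
 [ 0.     0.001 -1.   ]]
knob 302 [0.60810734 0.08087884 0.0701094 ] [0.62337452 0.09634139 0.08407044]
```

View pics/w4.png

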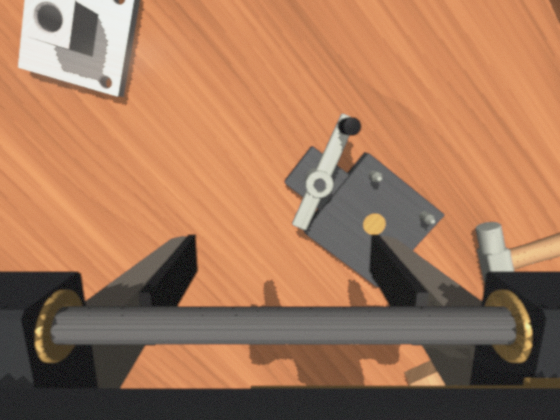

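The clamp is now at about 1.32 rad (knob at (349,126), arm swung off the base). Next I'll look at the plate, whose boss is at (48,18).

```bash
python3 -m jog '[[2,-4.04,-1,0,9],[2,-4.04,-1,0,9],[2,-4.04,-1,0,9],[2,-4.04,-1,0,9],[2,-4.04,-1,0,9],[0,0,0,8,9],[0,0,0,8,9],[0,0,0,0,9]]'
python3 - <<'E'
from h import *
im,d,X,T=cloud('wrist');cv2.imwrite('pics/w5.png',im);np.savez('w5.npz',im=im,X=X,T=T);o=arm.get_obs();print(o['eef_pos'],R.from_quat(o['tcp_rot']).as_matrix().round(3))
Q=X.reshape(-1,3)
near=np.hypot(Q[:,0]-.475,Q[:,1]-.325)<.09
for a,b in((.05,.06),(.009,.02)):
    q=Q[near&(Q[:,2]>a)&(Q[:,2]<b)];print(cv2.minAreaRect(q[:,:2].astype(np.float32)*1000),len(q),np.median(q[:,2]))
E
```

```text
time: 9.8
eef_pos: [0.4428, 0.2883, 0.2404]
tcp_rot: [0.958, 0.288, 0.0, -0.0]
ft_force: [0.3, -0.0, -0.6]
width: 0.0896
gripper_force: 0.0
[0.44269823 0.28800492 0.2402821 ] [[ 0.832  0.554 -0.   ]
 [ 0.554 -0.832  0.   ]
 [ 0.    -0.    -1.   ]]
((476.2019958496094, 327.7601623535156), (39.259796142578125, 39.77205276489258), 33.47727584838867) 1087 0.05391069777819407
((476.3363037109375, 327.65850830078125), (100.25340270996094, 100.10591125488281), 33.53608703613281) 5593 0.013970801220138274
```

View pics/w5.png

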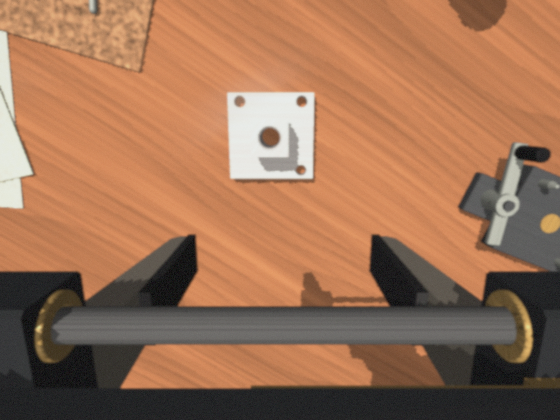

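The holes are at (239,101), (302,101) and (300,170), with the lower-left corner missing. Plate x is therefore along tool x (yaw 33.5°), and the base yaw is 12.4°, so the plate needs +21° of roll. The boss is at (0.4763, 0.3277).

```bash
python3 -m jog '[[2.5,-0.72,0,0,9],[2.5,-0.72,0,0,9],[0,0,4,0,9],[0,0,4,0,9],[0,0,4,0,9],[0,0,4,0,9],[0,0,4,0,9],[0,0,2,0,9],[0,0,1.8,0,9],[0,0,0,0,9]]'; python3 -m jog '[[0,0,0,0,3],[0,0,0,0,3],[0,0,0,0,3],[0,0,0,0,3],[0,0,0,0,3],[0,0,0,0,3],[0,0,0,0,3],[0,0,0,0,3]]'
```

```text
time: 10.85
eef_pos: [0.4745, 0.3257, -0.0005]
tcp_rot: [0.957, 0.289, -0.003, 0.001]
ft_force: [-0.2, -0.6, -0.2]
width: 0.0896
gripper_force: 0.0
time: 11.65
eef_pos: [0.4756, 0.3274, 0.0027]
tcp_rot: [0.958, 0.288, 0.0, -0.0]
ft_force: [0.2, 0.0, 1.4]
width: 0.0398
gripper_force: 30.0
```

```bash
python3 -m jog '[[0,0,-1,0,3],[0,0,-3,0,3],[0,0,-4,0,3],[0,0,-4,0,3],[0,0,-2,0,3],[-0.5,1.64,0,0,3],[-1.05,3.45,0,0,3],[-1.05,3.45,0,0,3],[-1.05,3.45,0,0,3],[-1.05,3.45,0,0,3],[-1.05,3.45,0,0,3],[-1.05,3.45,0,0,3]]'; python3 -m jog '[[-1.05,3.45,0,0,3],[-1.05,3.45,0,0,3],[-1.05,3.45,0,0,3],[-0.5,1.66,0,0,3],[0,0,0,7,3],[0,0,0,7,3],[0,0,0,7,3],[0,0,0,0,3],[0,0,0,0,3],[0,0,0,0,3]]'
python3 - <<'E'
from h import *
im,d,X,T=cloud('wrist');cv2.imwrite('pics/w6.png',im);np.savez('w6.npz',im=im,X=X,T=T);o=arm.get_obs();print(o['eef_pos'],R.from_quat(o['tcp_rot']).as_matrix().round(4))
E
```

```text
time: 12.85
eef_pos: [0.5417, 0.1016, 0.1423]
tcp_rot: [0.958, 0.288, -0.001, 0.0]
ft_force: [0.5, -0.0, -4.4]
width: 0.0397
gripper_force: 30.0
time: 13.85
eef_pos: [0.5779, -0.0165, 0.1424]
tcp_rot: [0.994, 0.11, -0.0, -0.0]
ft_force: [0.4, -0.8, -3.5]
width: 0.0399
gripper_force: 30.0
[ 0.57789492 -0.01667632  0.14237987] [[ 9.758e-01  2.185e-01 -4.000e-04]
 [ 2.185e-01 -9.758e-01  2.000e-04]
 [-4.000e-04 -3.000e-04 -1.000e+00]]
```

View pics/w6.png

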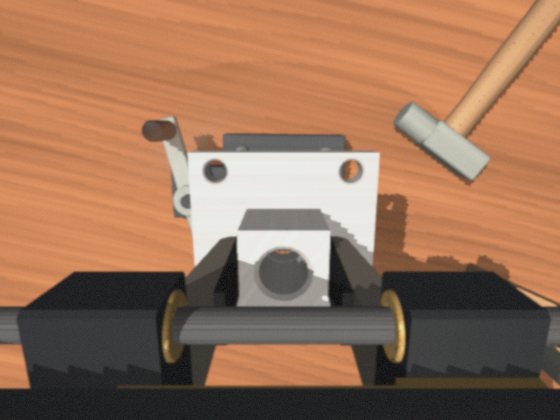

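```bash
python3 - <<'E'
from h import *
f=np.load('w4.npz');T=f['T']
P=[((376,176),.046,(40,36)),((429,218),.046,(40,-36)),((374,224),.022,(0,0)),((319.5,184.5),.048,(0,80))]
B=np.array([pix2plane(*p,z,T)[:2] for p,z,_ in P]);A=np.array([a for *_,a in P])/1000
t,o,M=fit(A,B);print('base w4',np.degrees(t),o,((B-(A@M.T+o))*1000).round(1))
for n,(c0) in(('w1',None),('w4',None),('w6',None)):
    f=np.load(n+'.npz');X=f['X'].reshape(-1,3);im=f['im'].reshape(-1,3).astype(int)
    m=(im[:,2]>im[:,0]+60)&(abs(X[:,2]-.022)<.006)&(np.hypot(X[:,0]-.578,X[:,1]+.016)<.02);print(n,'blank centroid',X[m].mean(0) if m.any() else None,m.sum())
f=np.load('w6.npz');T=f['T'];X=f['X'];Q=X.reshape(-1,3)
q=Q[(np.hypot(Q[:,0]-.578,Q[:,1]+.0167)<.08)&(Q[:,2]>.14)&(Q[:,2]<.162)];z=np.median(q[:,2]);print('plate z',z,len(q))
h=[pix2plane(u,v,z,T)[:2] for u,v in((215,171),(350,170.5))]
d=h[0]-h[1];x=np.array([d[1],-d[0]])/np.linalg.norm(d);yaw=np.degrees(np.arctan2(x[1],x[0]));c=(h[0]+h[1])/2-x*.04
print('holes',h,np.linalg.norm(d),'yaw',yaw,'centre',c)
u=pix2plane(283,273,z+.04,T);print('bore top',u)
q=Q[(np.hypot(Q[:,0]-.578,Q[:,1]+.0167)<.04)&(abs(Q[:,2]-z-.04)<.005)];print('boss',cv2.minAreaRect(q[:,:2].astype(np.float32)*1000),np.median(q[:,2]))
# base far edge and plate far edge lines
E
```

```text
base w4 13.52036990512966 [ 0.57865402 -0.0149384 ] [[ 0.1  1.5]
 [-1.8  2.4]
 [-0.2 -1.8]
 [ 1.9 -2. ]]
w1 blank centroid [ 0.57863888 -0.01629197  0.02244722] 292
w4 blank centroid [ 0.57871486 -0.01616065  0.02262637] 378
w6 blank centroid None 0
plate z 0.1536141117324005 14599
holes [array([0.60997828, 0.02750894]), array([ 0.62581216, -0.04195564])] 0.07124633254865259 yaw 12.840708675406603 centre [ 0.57889555 -0.016113  ]
bore top [ 0.57888821 -0.01624777  0.19361411]
boss ((580.9053344726562, -16.085468292236328), (36.661094665527344, 69.27650451660156), 12.611929893493652) 0.19353182363508076
```

The plate is held at (0.5789, -0.0162), yaw 12.7°, and the base is at (0.5787, -0.0162), yaw 12.4°. I'll lower it.

```bash
python3 -m jog '[[0,0,2,0,3],[0,0,3,0,3],[0,0,2.5,0,3],[0,0,1,0,3],[0,0,0.7,0,3],[0,0,0.5,0,3],[0,0,0.5,0,3],[0,0,0.5,0,3],[0,0,0.4,0,3],[0,0,0,0,3],[0,0,0,0,3]]'; python3 -m jog '[[0,0,0.3,0,3],[0,0,0.2,0,3],[0,0,0.2,0,3],[0,0,0,0,3],[0,0,0,0,3]]'
```

```text
time: 15.0
eef_pos: [0.5781, -0.0169, 0.0315]
tcp_rot: [0.994, 0.109, -0.0, 0.0]
ft_force: [-0.6, 0.2, -4.5]
width: 0.0401
gripper_force: 30.0
time: 15.5
eef_pos: [0.5782, -0.0169, 0.0247]
tcp_rot: [0.994, 0.109, 0.0, 0.0]
ft_force: [-1.5, 0.7, 0.3]
width: 0.0394
gripper_force: 30.0
```

```bash
python3 -m jog '[[0,0,0.1,0,3],[0,0,0,0,3],[0,0,0,0,6],[0,0,0,0,7],[0,0,0,0,7],[0,0,-3,0,7],[0,0,-4,0,7],[0,0,-4,0,7],[-3,-3,-2,0,6],[0,0,0,0,6],[0,0,0,0,6]]'
python3 - <<'E'
from h import *
im,d,X,T=cloud('wrist');cv2.imwrite('pics/w7.png',im);np.savez('w7.npz',im=im,X=X,T=T);o=arm.get_obs();print(o['eef_pos'],R.from_quat(o['tcp_rot']).as_matrix().round(4))
Q=X.reshape(-1,3)
q=Q[(np.hypot(Q[:,0]-.6,Q[:,1]-.09)<.05)&(Q[:,2]>.07)&(Q[:,2]<.09)&(Q[:,1]>.05)];print('knob',len(q),q.min(0),q.max(0))
n=np.hypot(Q[:,0]-.5787,Q[:,1]+.0162)
for a,b in((.07,.082),(.032,.04)):
    q=Q[(n<.08)&(Q[:,2]>a)&(Q[:,2]<b)];print(cv2.minAreaRect(q[:,:2].astype(np.float32)*1000),len(q),np.median(q[:,2]),np.percentile(q[:,2],[5,95]))
    A=np.c_[q[:,:2],np.ones(len(q))];print(np.linalg.lstsq(A,q[:,2],rcond=None)[0])
E
```

```text
time: 16.6
eef_pos: [0.5425, 0.0059, 0.1541]
tcp_rot: [0.994, 0.109, 0.001, 0.0]
ft_force: [1.2, -1.1, 0.6]
width: 0.0598
gripper_force: 0.0
[0.54260867 0.00526279 0.15335061] [[ 9.763e-01  2.164e-01  5.000e-04]
 [ 2.164e-01 -9.763e-01 -6.000e-04]
 [ 3.000e-04  7.000e-04 -1.000e+00]]
knob 434 [0.60802992 0.0803688  0.07007351] [0.62342698 0.09554025 0.0837194 ]
((579.1880493164062, -17.10189437866211), (39.616947174072266, 40.21937942504883), 12.415745735168457) 2029 0.07585882181958181 [0.07407515 0.07707401]
[ 0.00143365 -0.00313958  0.07487433]
((576.6690063476562, -5.4564971923828125), (99.61280822753906, 124.58338928222656), 12.535918235778809) 9433 0.035977359590743774 [0.03476298 0.03723701]
[0.00054065 0.00026445 0.03568017]
```

View pics/w7.png

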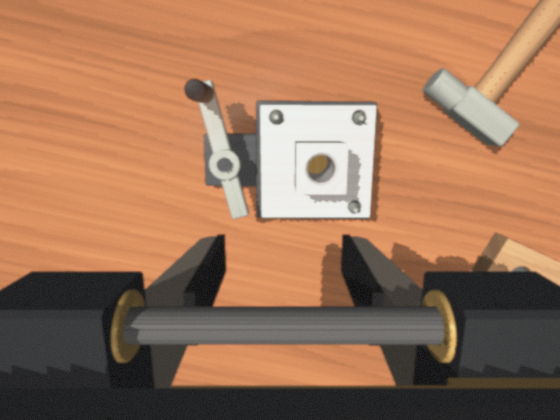

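The plate is flush: its top is level at 36 mm, the boss is at (0.579, -0.017), and the posts show through all three holes at (277,117), (360,117) and (354,206). Now I'll close the clamp.

```bash
python3 -m jog '[[2.97,-2.16,0,0,5],[2.97,-2.16,0,0,5],[2.97,-2.16,0,0,5],[0,0,0,-8,5],[0,0,0,-8,5],[0,0,2,-8,5],[0,0,2,-8,5],[0,0,2,-8,5],[0,0,2,-8,5],[0,0,2.3,0,5],[0,0,2,0,5],[0,0,0,0,5]]'; python3 -m jog '[[0,0,0,0,1],[0,0,0,0,1],[0,0,0,0,1],[0,0,0,0,1],[0,0,0,0,1],[0,0,0,0,1],[0,0,0,0,1],[0,0,0,0,1]]'
```

```text
time: 17.85
eef_pos: [0.6129, 0.0868, 0.0259]
tcp_rot: [0.864, 0.503, -0.003, -0.001]
ft_force: [-0.4, 0.5, 0.1]
width: 0.0501
gripper_force: 0.0
time: 18.65
eef_pos: [0.6157, 0.0883, 0.0312]
tcp_rot: [0.864, 0.504, 0.0, 0.0]
ft_force: [-0.5, -0.6, 6.2]
width: 0.0152
gripper_force: 30.0
```

```bash
python3 -m jog '[[0.34,-0.67,0,0,1],[0.34,-0.68,0,0,1],[0.16,-0.77,0,0,1],[0.16,-0.77,0,0,1],[-0.04,-0.79,0,0,1],[-0.04,-0.79,0,0,1],[-0.23,-0.75,0,0,1],[-0.24,-0.75,0,0,1],[-0.4,-0.62,0,0,1],[-0.4,-0.61,0,0,1],[0,0,0,0,1],[0,0,0,0,1]]'; python3 -m jog '[[0,0,0,0,5],[0,0,0,0,5],[0,0,0,0,5],[0,0,-4,0,5],[0,0,-4,0,5],[0,0,-4,0,5],[0,0,-4,0,5],[-2,3,-4,0,5],[-2,3,-4,0,5],[0,0,0,0,5],[0,0,0,0,5]]'
python3 - <<'E'
from h import *
im,d,X,T=cloud('wrist');np.savez('w8.npz',im=im,X=X,T=T);cv2.imwrite('pics/w8.png',im);o=arm.get_obs();print(o['time'],o['eef_pos'],R.from_quat(o['tcp_rot']).as_matrix().round(4))
Q=X.reshape(-1,3)
q=Q[(np.hypot(Q[:,0]-.549,Q[:,1]-.12)<.05)&(Q[:,2]>.07)&(Q[:,2]<.09)&(Q[:,1]>.05)];c=(q.min(0)+q.max(0))/2;print('knob',len(q),q.min(0),q.max(0),'theta',np.radians(102.4)-np.arctan2(c[1]-.061,c[0]-.562))
n=np.hypot(Q[:,0]-.5787,Q[:,1]+.0162)
for a,b in((.07,.082),(.032,.04)):
    q=Q[(n<.08)&(Q[:,2]>a)&(Q[:,2]<b)];print(cv2.minAreaRect(q[:,:2].astype(np.float32)*1000),len(q),np.median(q[:,2]))
E
```

```text
time: 19.85
eef_pos: [0.553, 0.1226, 0.0317]
tcp_rot: [0.863, 0.504, 0.003, 0.0]
ft_force: [4.3, 2.8, 5.5]
width: 0.0149
gripper_force: 30.0
time: 20.95
eef_pos: [0.5808, 0.0601, 0.2644]
tcp_rot: [0.864, 0.503, -0.0, -0.0]
ft_force: [-0.6, 0.0, -1.5]
width: 0.05
gripper_force: 0.0
21.0 [0.5798028  0.06117561 0.26346698] [[ 0.4924  0.8703 -0.0027]
 [ 0.8703 -0.4924  0.    ]
 [-0.0013 -0.0024 -1.    ]]
knob 179 [0.54577398 0.11333273 0.07139103] [0.5606521  0.12842383 0.0845421 ] theta 0.07071377296953929
((579.2638549804688, -16.85228729248047), (40.55613708496094, 40.47989273071289), 12.635008811950684) 893 0.07586168583433806
((576.0997314453125, -3.19842529296875), (100.41373443603516, 129.25433349609375), 12.414694786071777) 3803 0.03601702016625269
```

The clamp is closed at about 0.07 rad, and the plate is still seated. Now the thick punch.

```bash
python3 -m jog '[[-3.98,1.23,0,0,6],[-3.98,1.23,0,0,6],[-3.98,1.23,0,0,6],[-3.98,1.23,0,0,6],[-3.98,1.23,0,0,6],[-3.98,1.23,0,0,6],[-3.98,1.23,0,0,6],[-3.98,1.23,0,0,6],[-3.98,1.23,0,0,6],[0,0,0,-8.5,6],[0,0,0,-8.5,6],[0,0,0,0,6]]'; python3 -m jog '[[0,0,0,0,6],[0,0,0,0,6]]'
python3 - <<'E'
from h import *
im,d,X,T=cloud('wrist');np.savez('w9.npz',im=im,X=X,T=T);cv2.imwrite('pics/w9.png',im);o=arm.get_obs();print(o['time'],o['eef_pos'],R.from_quat(o['tcp_rot']).as_matrix().round(4))
Q=X.reshape(-1,3)
for n,c in(('thick',(.512,-.247)),('thin',(.497,-.318))):
    q=Q[(np.hypot(Q[:,0]-c[0],Q[:,1]-c[1])<.035)&(Q[:,2]>.113)&(Q[:,2]<.127)];print(n,len(q),q.min(0).round(4),q.max(0).round(4),((q.min(0)+q.max(0))/2).round(4),cv2.minEnclosingCircle(q[:,:2].astype(np.float32)*1000))
E
```

```text
time: 22.2
eef_pos: [0.5004, -0.3034, 0.2627]
tcp_rot: [0.779, 0.627, -0.0, -0.002]
ft_force: [0.7, -0.8, -0.6]
width: 0.0598
gripper_force: 0.0
time: 22.4
eef_pos: [0.5011, -0.3042, 0.2641]
tcp_rot: [0.78, 0.626, -0.0, -0.001]
ft_force: [0.6, 0.6, 0.9]
width: 0.0598
gripper_force: 0.0
22.45 [ 0.50110141 -0.30445294  0.26434198] [[ 2.171e-01  9.762e-01 -7.000e-04]
 [ 9.762e-01 -2.171e-01  4.000e-04]
 [ 2.000e-04 -8.000e-04 -1.000e+00]]
thick 335 [ 0.5016 -0.2574  0.1159] [ 0.5206 -0.2381  0.1217] [ 0.5111 -0.2478  0.1188] ((511.0674743652344, -247.82431030273438), 9.778275489807129)
thin 131 [ 0.4903 -0.3244  0.113 ] [ 0.5027 -0.312   0.1225] [ 0.4965 -0.3182  0.1177] ((496.42071533203125, -318.0846862792969), 6.445614814758301)
```

View pics/w9.png

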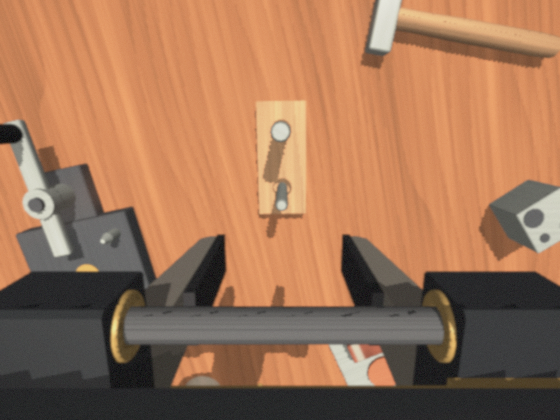

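The thick punch top is at (280,131), radius 9.8 mm, at (0.5111, -0.2478). The thin one is at (281,204), clear of the finger line.

```bash
python3 -m jog '[[2.9,-0.12,0,0,6],[2.85,-0.13,0,0,6],[0,0,4,0,6],[0,0,4,0,6],[0,0,4,0,6],[0,0,4,0,6],[0,0,3,0,6],[0,0,2,0,6],[0,0,0,0,6],[0,0,0,0,6]]'; python3 -m jog '[[0,0,0,0,1],[0,0,0,0,1],[0,0,0,0,1],[0,0,0,0,1],[0,0,0,0,1],[0,0,0,0,1],[0,0,0,0,1],[0,0,0,0,1],[0,0,0,0,1]]'
```

```text
time: 23.45
eef_pos: [0.5115, -0.2482, 0.0551]
tcp_rot: [0.78, 0.626, 0.0, -0.0]
ft_force: [0.2, 0.7, 0.0]
width: 0.0602
gripper_force: 0.0
time: 24.35
eef_pos: [0.511, -0.2487, 0.055]
tcp_rot: [0.78, 0.626, -0.0, 0.0]
ft_force: [-1.7, 0.1, 4.2]
width: 0.0189
gripper_force: 30.0
```

```bash
python3 -m jog '[[0,0,-2,0,1],[0,0,-4,0,1],[0,0,-3,0,1],[0,0,-1,0,1],[2,0.14,0,0,1],[4,0.27,0,0,1],[4,0.27,0,0,1],[4,0.27,0,0,1],[4,0.28,0,0,1],[4,0.27,0,0,1],[2,0.14,0,0,1],[0,0,0,0,1]]'; python3 -m jog '[[0,0,0,0,1],[0,0,0,0,1],[0,0,0,0,1]]'
python3 - <<'E'
from h import *
o=arm.get_obs();print(o['eef_pos'],o['width'])
im,d,X,T=cloud('wrist');im2,d2,X2,T2=cloud('side');im3,d3,X3,T3=cloud('scene')
for n,Y in(('w',X),('side',X2),('scene',X3)):
  Q=Y.reshape(-1,3)
  for a,b in((.113,.125),(.125,.14),(.21,.23)):
    q=Q[(np.hypot(Q[:,0]-.579,Q[:,1]+.017)<.016)&(Q[:,2]>a)&(Q[:,2]<b)]
    if len(q): print(n,a,len(q),q.min(0).round(4),q.max(0).round(4),((q.min(0)+q.max(0))/2).round(4))
a=cv2.resize(im3[150:290,200:400],(400,280));b=cv2.resize(im2[110:250,170:370],(400,280));cv2.imwrite('pics/p10.png',np.hstack([a,b]))
E
```

```text
time: 25.55
eef_pos: [0.5786, -0.0132, 0.1533]
tcp_rot: [0.778, 0.628, 0.0, -0.001]
ft_force: [-0.5, -0.0, -2.7]
width: 0.0191
gripper_force: 30.0
time: 25.85
eef_pos: [0.5786, -0.0196, 0.1542]
tcp_rot: [0.781, 0.625, -0.001, -0.0]
ft_force: [-0.3, 0.5, -1.7]
width: 0.0197
gripper_force: 30.0
[ 0.57861714 -0.01956072  0.15423028] 0.019725645764443026
w 0.113 89 [ 0.5696 -0.0195  0.1146] [ 0.5886 -0.0089  0.1249] [ 0.5791 -0.0142  0.1197]
w 0.125 165 [ 0.5692 -0.0197  0.125 ] [ 0.5887 -0.0087  0.1398] [ 0.5789 -0.0142  0.1324]
w 0.21 2559 [ 0.5668 -0.0308  0.21  ] [ 0.5945 -0.0058  0.23  ] [ 0.5806 -0.0183  0.22  ]
side 0.113 31 [ 0.5689 -0.0218  0.1132] [ 0.5823 -0.0073  0.1249] [ 0.5756 -0.0146  0.119 ]
side 0.125 42 [ 0.568  -0.0242  0.1251] [ 0.5862 -0.0056  0.14  ] [ 0.5771 -0.0149  0.1325]
side 0.21 50 [ 0.5676 -0.0218  0.211 ] [ 0.5931 -0.0052  0.2289] [ 0.5803 -0.0135  0.2199]
scene 0.113 29 [ 0.5714 -0.0321  0.1136] [ 0.5886 -0.0163  0.1243] [ 0.58   -0.0242  0.1189]
scene 0.125 38 [ 0.5713 -0.0325  0.125 ] [ 0.5889 -0.0168  0.139 ] [ 0.5801 -0.0246  0.132 ]
scene 0.21 24 [ 0.5645 -0.032   0.2112] [ 0.581  -0.0205  0.2298] [ 0.5727 -0.0263  0.2205]
```

View pics/p10.png

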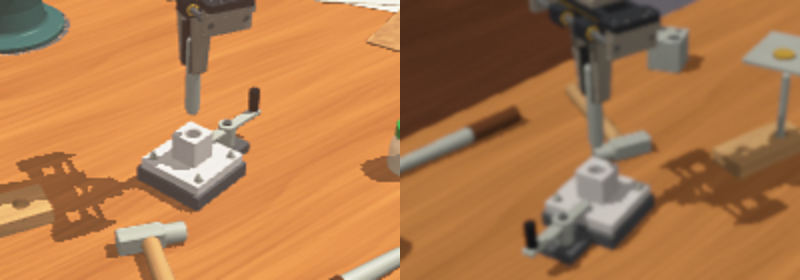

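The punch hangs upright above the bore in both views. I'll let it settle, then measure.

```bash
python3 -m jog '[[0,0,1.5,0,1],[0,0,1,0,1],[0,0,0,0,1],[0,0,0,0,1],[0,0,0,0,1]]'
python3 - <<'E'
from h import *
for i in range(2):
  o=arm.get_obs();im,d,X,T=cloud('wrist');Q=X.reshape(-1,3)
  print(o['eef_pos'])
  for a,b in((.09,.1),(.1,.11)):
    q=Q[(np.hypot(Q[:,0]-.579,Q[:,1]+.017)<.016)&(Q[:,2]>a)&(Q[:,2]<b)]
    print(a,len(q),q.min(0).round(4),q.max(0).round(4))
E
```

```text
time: 26.5
eef_pos: [0.5793, -0.0176, 0.1299]
tcp_rot: [0.78, 0.626, 0.0, 0.0]
ft_force: [0.2, 0.0, -1.9]
width: 0.0195
gripper_force: 30.0
[ 0.57925315 -0.01760039  0.12987327]
0.09 86 [ 0.5703 -0.0174  0.0906] [ 0.5893 -0.0067  0.1   ]
0.1 108 [ 0.5699 -0.0181  0.1002] [ 0.5893 -0.0068  0.11  ]
[ 0.57935686 -0.01761563  0.13004883]
0.09 79 [ 0.5704 -0.0173  0.0904] [ 0.5894 -0.0069  0.0998]
0.1 111 [ 0.57   -0.018   0.1001] [ 0.5894 -0.0069  0.11  ]
```

The punch is centred over the bore to within 1 mm. Lowering it.

```bash
python3 -m jog '[[0,0,0.8,0,1],[0,0,0.5,0,1],[0,0,0.5,0,1],[0,0,0.5,0,1],[0,0,0.5,0,1],[0,0,0,0,1]]'; python3 -m jog '[[0,0,0.7,0,1],[0,0,0.7,0,1],[0,0,0.7,0,1],[0,0,0.6,0,1],[0,0,0.3,0,1],[0,0,0.3,0,1],[0,0,0,0,1],[0,0,0,0,1]]'
```

```text
time: 27.2
eef_pos: [0.5784, -0.0178, 0.1008]
tcp_rot: [0.78, 0.626, -0.001, -0.001]
ft_force: [-1.0, -0.0, -2.0]
width: 0.0195
gripper_force: 30.0
time: 28.0
eef_pos: [0.5792, -0.0178, 0.0689]
tcp_rot: [0.78, 0.626, 0.0, 0.0]
ft_force: [-0.1, 0.6, -1.6]
width: 0.0193
gripper_force: 30.0
```

```bash
python3 -m jog '[[0,0,0.15,0,1],[0,0,0.1,0,1],[0,0,0,0,1],[0,0,0,0,3],[0,0,0,0,4],[0,0,0,0,5],[0,0,0,0,5],[0,0,-3,0,5],[0,0,-4,0,5],[0,0,-4,0,5],[-3,0,-4,0,5],[-3,0,0,0,5]]';python3 -m jog '[[0,0,0,0,5],[0,0,0,0,5],[0,0,0,0,5]]'
python3 - <<'E'
from h import *
im,d,X,T=cloud('wrist');np.savez('w11.npz',im=im,X=X,T=T);cv2.imwrite('pics/w11.png',im)
Q=X.reshape(-1,3)
q=Q[(np.hypot(Q[:,0]-.579,Q[:,1]+.017)<.03)&(Q[:,2]>.1)&(Q[:,2]<.15)];t=q[q[:,2]>.128];print(len(q),np.percentile(q[:,2],98),cv2.minEnclosingCircle(t[:,:2].astype(np.float32)*1000))
q=Q[(np.hypot(Q[:,0]-.579,Q[:,1]+.017)<.07)&(Q[:,2]>.03)&(Q[:,2]<.042)];print('plate',np.median(q[:,2]))
q=Q[(np.hypot(Q[:,0]-.549,Q[:,1]-.12)<.04)&(Q[:,2]>.072)&(Q[:,2]<.09)];
if len(q): c=(q.min(0)+q.max(0))/2;print('knob',len(q),c,np.radians(102.4)-np.arctan2(c[1]-.061,c[0]-.562))
E
```

```text
time: 29.2
eef_pos: [0.5695, -0.0757, 0.2221]
tcp_rot: [0.779, 0.627, 0.003, 0.004]
ft_force: [-0.1, -0.6, -0.7]
width: 0.0501
gripper_force: 0.0
time: 29.5
eef_pos: [0.5658, -0.0751, 0.2157]
tcp_rot: [0.779, 0.627, -0.0, -0.001]
ft_force: [-0.1, 1.0, 0.6]
width: 0.0501
gripper_force: 0.0
493 0.13328304386244158 ((579.4488525390625, -16.879907608032227), 9.80455207824707)
plate 0.03600509594029394
```

View pics/w11.png

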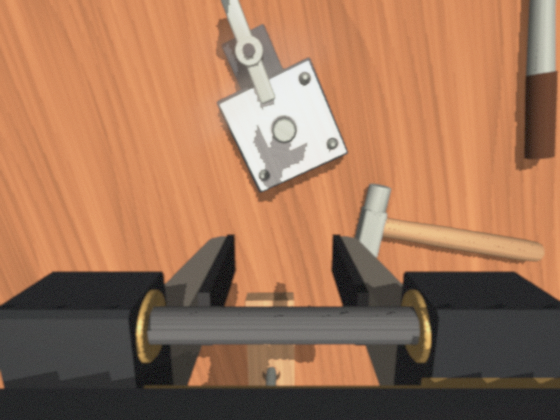

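The punch top is centred at (285,129) and 132 mm high, the fully-down height. The plate is flush, the clamp arm at (258,80) lies over it, and the gripper is clear.

```bash
python3 -c "
from workcell import arm
print(arm.close_job())"
```

```text
the job is handed in; nothing more can be done
None
```

I handed the job in at about 29.5 s: the plate is flush on the base, the clamp is closed at about 0.07 rad, and the thick punch stands fully down in the bore. I never moved the thin punch, jar or hammer; the judge gave no verdict.

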